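# Let the steel balls out of the lever dispenser and ease its flap shut

### The job

Press the lever paddle of the ball dispenser all the way down, and keep it down until all four steel balls have rolled out into the blue catch tray. Then ease the lever back up slowly under your fingertips, so that the flap comes down fully shut without slamming, and move clear. Only press on the paddle, gently and without gripping it; do not touch the flap or the balls, and leave everything else where it stands.

Things in the scene. Friction and masses are not known exactly. Their poses are not given: they have to be found in the camera images.
- dispenser: Ball dispenser fixed to the bench: grey trough (46 mm wide, 280 mm long, open on top) sloping down 0.2 rad towards -y, at most 180 mm high. A hinged flap closes its low end; an open blue catch tray stands below that end; the lever is beside the trough on the robot's side (-x). Origin on the bench under the trough; z up, x away from the robot, y uphill along the trough.
- hinge (a point): Centre of the hinge shaft of flap and lever, 150 mm above the bench, over the trough. The shaft runs along the dispenser's x axis; the lever sits on it 110 mm to the -x side, outside the trough.
- paddle (a point): Centre of the top face of the lever's black rubber paddle (50 mm along x, 50 mm along y, 10 mm thick), 170 mm from the shaft towards +y; moves with the lever. At rest 198 mm above the bench, sloping up 0.25 rad towards +y; fully pressed 98 mm, sloping down 0.35 rad. It moves almost straight down (under 15 mm along y). Its inner edge is 62 mm from the trough.
- rocker (a joint): Lever and flap turn together as one piece: 0 = flap shut, lever up; 0.6 rad = lever fully down on its stop, flap wide open. Weight and a spring close it: about 2 to 3 N on the paddle starts it, 4 to 5 N holds it fully down. Released, it snaps shut at several rad/s, a slam; let up over two seconds or more it is gentle. The balls pass from about 0.3 rad.
- tray (a point): Centre of the inner floor of the blue catch tray, 4 mm above the bench. The tray measures 160 mm (x) by 150 mm (y), walls 50 mm high and 4 mm thick, its far end wall 90 mm high.
- ball0_center (a point): Centre of steel ball 1 of 4 (nearest the flap): 32 mm diameter, 134 g, waiting in a row in the trough behind the flap.
- ball1_center (a point): Centre of steel ball 2 of 4 (next uphill): 32 mm diameter, 134 g, waiting in a row in the trough behind the flap.
- ball2_center (a point): Centre of steel ball 3 of 4 (next uphill): 32 mm diameter, 134 g, waiting in a row in the trough behind the flap.
- ball3_center (a point): Centre of steel ball 4 of 4 (next uphill): 32 mm diameter, 134 g, waiting in a row in the trough behind the flap.
- flap_edge (a point): Middle of the lower edge of the outlet flap (clear plastic top 54 x 100 mm, steel front plate 73 mm high, 92 mm from the shaft towards the tray). Turns with the lever; 83 mm above the bench when shut.
- carton_low: Bystander: cardboard carton 90 x 120 x 55 mm, lying on the robot's side of the dispenser. Origin under its centre.
- carton_tall: Bystander: cardboard carton 70 x 80 mm, 120 mm high, beyond the dispenser. Origin under its centre.
- jar: Bystander: closed jar, 52 mm diameter, 75 mm high, near the paddle on the robot's side. Origin under its centre.
- tape: Bystander: cardboard roll lying flat, 100 mm diameter, 48 mm high, beyond the trough. Origin under its centre.
- screwdriver: Bystander: screwdriver lying on the bench at the robot's left.
- scanner: Bystander: hand scanner, grey head 50 x 100 x 40 mm with a black handle, at the robot's right. Origin under its head.
- parts_bin: Bystander: small open blue bin 150 x 110 x 70 mm at the robot's right. Origin under its centre.

How it is judged:
On the way:
1. the lever is pressed down (0.45 rad or more) and still held there with all four balls in the catch tray (value of joint rocker above 0.45 rad and x of ball0_center in the frame of dispenser between -0.08 and 0.08 m and y of ball0_center in the frame of dispenser between -0.265 and -0.115 m and height (world z) of each of ball0_center, ball1_center, ball2_center, ball3_center below 0.05 m and x of ball1_center in the frame of dispenser between -0.08 and 0.08 m and y of ball1_center in the frame of dispenser between -0.265 and -0.115 m and x of ball2_center in the frame of dispenser between -0.08 and 0.08 m and y of ball2_center in the frame of dispenser between -0.265 and -0.115 m and x of ball3_center in the frame of dispenser between -0.08 and 0.08 m and y of ball3_center in the frame of dispenser between -0.265 and -0.115 m), for 0.3 s.
At the end, for the whole second after the job is handed in: All four balls lie within the catch tray's walls and the flap is shut (lever joint below 0.03 rad) (value of joint rocker below 0.03 rad and x of ball0_center in the frame of dispenser between -0.08 and 0.08 m and y of ball0_center in the frame of dispenser between -0.265 and -0.115 m and height (world z) of each of ball0_center, ball1_center, ball2_center, ball3_center below 0.05 m and x of ball1_center in the frame of dispenser between -0.08 and 0.08 m and y of ball1_center in the frame of dispenser between -0.265 and -0.115 m and x of ball2_center in the frame of dispenser between -0.08 and 0.08 m and y of ball2_center in the frame of dispenser between -0.265 and -0.115 m and x of ball3_center in the frame of dispenser between -0.08 and 0.08 m and y of ball3_center in the frame of dispenser between -0.265 and -0.115 m); the robot touches nothing.
It fails at once if the flap slams: it comes down faster than 1.5 rad/s over the last 0.25 rad (value of joint rocker below 0.25 rad and velocity of joint rocker below -1.5 rad/s).
It fails at once if the robot touches the flap or the balls instead of the lever (contact force between any of rocker_c1, rocker_c2, rocker_c3 and the fingers above 1 N or contact force between any of rocker_c1, rocker_c2, rocker_c3 and the arm above 1 N or contact force between any of ball0, ball1, ball2, ball3 and the fingers above 0.5 N or contact force between any of ball0, ball1, ball2, ball3 and the arm above 0.5 N).
It fails at once if the lever is forced or gripped (over 40 N) (contact force between any of rocker_c4, rocker_c5 and the fingers above 40 N).
It fails at once if something else on the bench is moved by more than 30 mm (distance of any of carton_low, carton_tall, jar, tape, screwdriver, scanner, parts_bin from where it was at the start of the episode above 0.03 m).
It also fails if it takes over 42 s, if anything falls off the work surface, if the arm or the gripper's body presses on something with over 40 N, if the wrist force passes 120 N, or if a joint passes its speed limit or range.

### The arm

A 7-joint arm with a two-finger parallel gripper is mounted at the origin on the work surface. World frame = base frame: x ahead of the robot, y to its left, z up, the work surface at z = 0. Lengths are in m, angles in rad, forces in N, time in s.
With the tool pointing down it reaches from about 0.425 to 0.95 m from the base axis. Payload 4.7 kg.
Tool frame: the origin (TCP) lies on the centre line of the jaws, within the pads' length; the fingertips stand robot.nose_length ahead of it and the grasp point (between the pads) lies 8 mm behind it (robot.nose_length is the distance from the TCP to the fingertips, in m); z points along the fingers, x is the direction in which the jaws open and shut, and the axes are right-handed (so a half turn about z gives the same grasp; the last joint's range is limited). The gripper opens to 85 mm and grips with 20 to 120 N. Pads are 22 mm wide; open, the fingers measure 114 mm over their backs; the gripper's body (76 mm by 85 mm) begins 54 mm behind the grasp point. The pads swing forward as they close: fully open they stand 13 mm farther back than shut.
Start: joints at [-1.324, 0.469, -0.049, 1.532, 0.024, 1.141, -0.082], TCP at [0.184, 0.65, 0.242] pointing down, gripper open.
Joint ranges: [-2.59, 2.59], [-0.33, 1.99], [-1.39, 1.29], [0.1, 2.45], [-1.04, 4.18], [0.21, 1.99], [-2.66, 2.66]. Speed limits (rad/s): [2.57, 2.57, 3.14, 3.14, 3.14, 3.14, 3.14].

### API

Orientations are given as [roll, pitch, yaw] about the fixed x, y, z axes, in that order (R = Rz(yaw) Ry(pitch) Rx(roll)).
In Python, from plant import robot gives the robot as it stands. Calls block until the motion is done:
- robot.goto(position, orientation): joint-space move of the TCP to a pose.
- robot.move_straight(position, vel=0.15, attitude=None, contact_N=None): straight line of the TCP; attitude=None keeps the orientation; vel is the mean speed in m/s. With contact_N (N) it stops when the force on the tool has changed by that much, and returns True; else False.
- robot.move_joints(angles): joint-space move.
- robot.grip(opening, strength=None): opening from 0.0 (shut) to 1.0 (fully open); strength is the grip in N (None keeps the last); returns when the fingers have stopped.
- robot.sleep(seconds).
- robot.inverse_kinematics(position, orientation): joint angles nearest the present ones, or None.
- robot.sense(): the state.
- robot.grab_frame(name): name is "side" or "top" or "wrist"; returns a dict with "image" (400x640x3 uint8, red, green, blue), "range_z" (400x640 float32, m along the optical axis (not along the pixel's ray), 0 where there is no reading), "fx", "fy", "cx", "cy" (pixels), "dist_coeffs" ([k1, k2, p1, p2, k3] as OpenCV has them; the pictures are not rectified), "R" (3x3) and "t" (3): a world point X has camera coordinates R X + t. Camera axes: x right, y down, z forward; pixel columns grow to the right and rows downward; lengths in m; the calibration is good to about 2 mm. A picture is of the moment at which its call begins.
A pose or a line that the arm cannot do raises robot.IKError and nothing moves.
- robot.close_job(): hands the job in, once; it reports no verdict.
The state is a dict: "t": time; "joint_pos": joint angles; "joint_velocities": joint speeds; "effort": joint torques, N m; "tcp_pos": TCP position; "tcp_rot": TCP orientation; "wrist_force": force on the tool from outside, world axes, zero at the start; "torque": the same for the moment, N m; "opening": opening from 0.0 (shut) to 1.0 (fully open).
Only numpy, scipy, OpenCV 4.12 (cv2) and the standard library are available. Lean on these libraries where they do the work, as an engineer would, in place of code of your own. Each camera call takes 0.05 s, during which the arm holds its last target.

## Working session

There is one attempt and no reset: what is moved stays moved. The work goes in short steps, each a Python script; the robot and the scene stay as the last script left them, time stands still between calls to the robot, and variables do not carry over. Pictures are saved under pics/ and viewed, and the job is handed in when it is done.

```bash
ls; mkdir -p pics
python3 - <<'E'
from plant import robot
import cv2
s=robot.sense(); print(s['t'],s['tcp_pos'],s['tcp_rot'],s['opening'],robot.nose_length)
import numpy as np
for n in ("side","top"):
    f=robot.grab_frame(n); cv2.imwrite(f'pics/{n}0.png',f['image'][:,:,::-1])
    np.savez(f'{n}0.npz',**{k:np.array(v) for k,v in f.items()})
    print(n,f['fx'],f['dist_coeffs'],-np.array(f['R']).T@f['t'])
E
```

```text
pics
0.0 [0.1836521  0.64893961 0.24127078] [3.14149948e+00 1.95187363e-03 1.29500829e+00] 1.0006523561251712 0.011
side 375.8034207647907 [-0.01892731  0.          0.          0.          0.        ] [0.43907373 0.94126285 0.71743397]
top 390.48053447617093 [-0.03174828  0.          0.          0.          0.        ] [0.29822645 0.00329585 1.56768321]
```

View pics/top0.png

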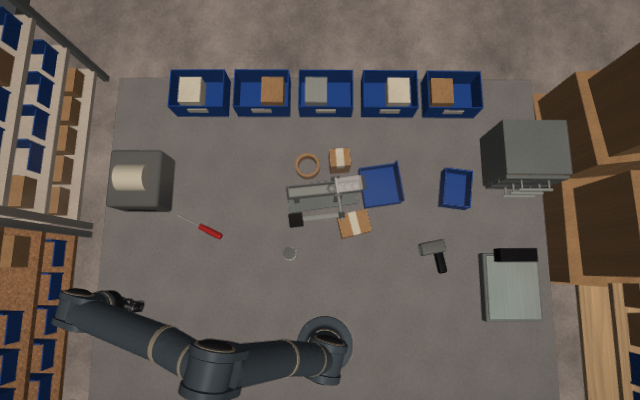

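View pics/side0.png

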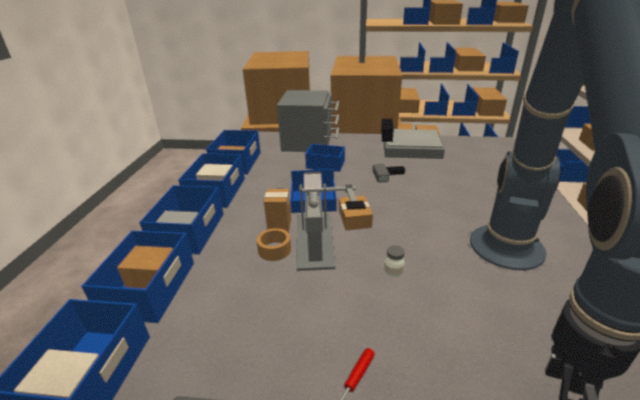

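The top view shows the black paddle at about (296,219), the jar at (289,254), the low carton at (355,224), the tray at (381,186) and the trough running from (290,195) to (345,185). Next I'll measure them with depth.

```bash
cat > h.py <<'E'
import numpy as np, cv2
def deproj(f,us,vs,z=None):
    K=np.array([[f['fx'],0,f['cx']],[0,f['fy'],f['cy']],[0,0,1]],float)
    p=cv2.undistortPoints(np.c_[us,vs].astype(float).reshape(-1,1,2),K,np.array(f['dist_coeffs'],float)).reshape(-1,2)
    if z is None: z=f['range_z'][np.asarray(vs,int),np.asarray(us,int)]
    c=np.c_[p*np.reshape(z,(-1,1)),z]
    return (c-np.array(f['t']).ravel())@np.array(f['R'])
E
python3 - <<'E'
import numpy as np,cv2
from h import *
f=dict(np.load('top0.npz'))
im=f['image']; 
vs,us=np.mgrid[140:280,260:420]; us=us.ravel();vs=vs.ravel()
P=deproj(f,us,vs); C=im[vs,us].astype(int)
# paddle
m=(C.max(1)<60)&(abs(us-296)<14)&(abs(vs-219)<12)
print('dark n',m.sum(),us[m].min(),us[m].max(),vs[m].min(),vs[m].max())
Q=P[m]; print('z pct',np.percentile(Q[:,2],[0,10,25,50,75,90,100]))
q=Q[Q[:,2]>0.17]; print('paddle',len(q),q.mean(0),q.min(0),q.max(0)); A=np.c_[q[:,:2],np.ones(len(q))]; print('slope',np.linalg.lstsq(A,q[:,2],rcond=None)[0])
r=cv2.minAreaRect((q[:,:2]*1000).astype(np.float32)); print(r)
# tray blue
b=(C[:,2]>C[:,0]+40)&(P[:,2]<0.12)
q=P[b]; print('tray',len(q)); print(cv2.minAreaRect((q[:,:2]*1000).astype(np.float32)))
fl=q[q[:,2]<0.015]; print('floor',len(fl),fl.mean(0) if len(fl) else 0)
# tall grey region: trough / lever
g=(P[:,2]>0.1)&(us<365)
q=P[g]; print('high',cv2.minAreaRect((q[:,:2]*1000).astype(np.float32)))
crop=cv2.resize(im[140:280,260:420,::-1],None,fx=5,fy=5,interpolation=cv2.INTER_CUBIC); cv2.imwrite('pics/crop0.png',crop[:600])
for (u,v) in [(296,216),(296,220),(296,224),(310,217),(330,213),(340,212),(289,250),(289,254),(355,224),(320,190),(300,195)]:
    print(u,v,im[v,u],deproj(f,[u],[v])[0].round(3))
E
```

```text
dark n 183 288 302 213 227
z pct [-1.48358557e-03  1.91914898e-01  1.95170564e-01  1.97619009e-01
  2.00720775e-01  2.03289047e-01  1.56768321e+00]
paddle 179 [0.46027498 0.10210929 0.20546828] [0.29822645 0.00329585 0.18863799] [0.48499563 0.12547063 1.56768321]
slope [-3.15212621 -1.89266276  1.84957157]
((386.5646667480469, 70.031494140625), (214.98989868164062, 52.995277404785156), 23.222026824951172)
tray 1354
((621.608642578125, -221.70022583007812), (159.54869079589844, 148.99868774414062), 8.526442527770996)
floor 1123 [ 0.62612403 -0.22775242  0.00366647]
high ((555.7991943359375, 15.72613525390625), (259.8482360839844, 445.5016784667969), 62.509132385253906)
296 216 [34 31 30] [0.474 0.101 0.195]
296 220 [30 28 27] [0.459 0.1   0.198]
296 224 [29 28 25] [0.445 0.1   0.198]
310 217 [132 129 121] [0.472 0.052 0.184]
330 213 [123 117 109] [ 0.513 -0.023 -0.006]
340 212 [85 84 80] [ 0.493 -0.056  0.163]
289 250 [95 92 88] [0.359 0.134 0.073]
289 254 [97 94 89] [0.344 0.133 0.078]
355 224 [192 178 157] [ 0.461 -0.119  0.056]
320 190 [132 130 121] [0.586 0.017 0.106]
300 195 [116 115 108] [0.557 0.09  0.154]
```

View pics/crop0.png

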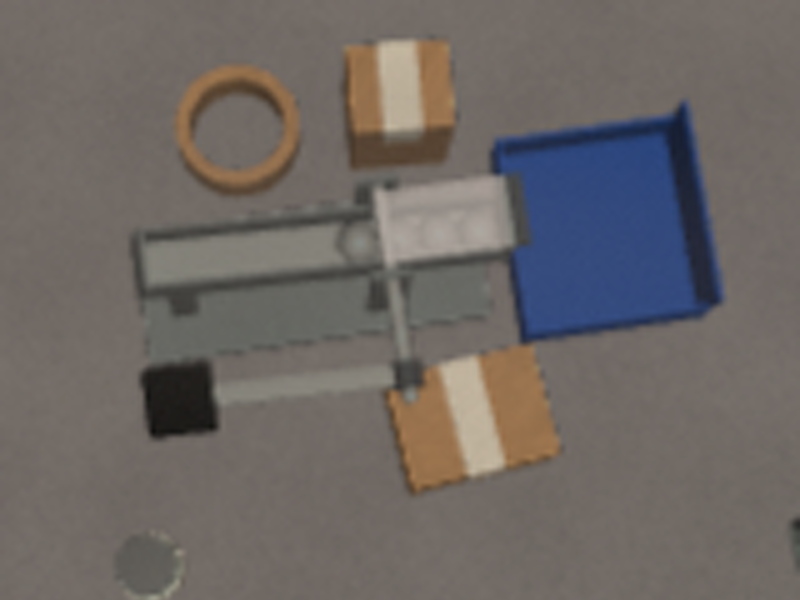

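Run:
```python
import numpy as np,cv2
from h import *
f=dict(np.load('top0.npz'));im=f['image']
vs,us=np.mgrid[205:235,282:308]; us=us.ravel();vs=vs.ravel()
P=deproj(f,us,vs); C=im[vs,us].astype(int)
m=(C.max(1)<75)&(P[:,2]>.17)&(P[:,2]<.23); q=P[m]
print(len(q),np.median(q,0),(np.percentile(q,2,axis=0)+np.percentile(q,98,axis=0))/2)
print(cv2.minAreaRect((q[:,:2]*1000).astype(np.float32)))
psi=np.radians(8.5); y=np.array([-np.sin(psi),np.cos(psi)]); x=np.array([y[1],-y[0]])
print('slope along y',np.polyfit(q[:,:2]@y,q[:,2],1), 'x',np.polyfit(q[:,:2]@x,q[:,2],1))
from plant import robot
for p in ([.46,.1,.3],[.46,.1,.215],[.46,.1,.105],[.46,.1,.095]):
    print(robot.inverse_kinematics(p,[np.pi,0,psi]))
```

```text
188 [0.46262384 0.10100039 0.19758134] [0.46202726 0.10221983 0.1977862 ]
((462.30206298828125, 102.16056823730469), (49.61092758178711, 47.54560470581055), 7.768519878387451)
slope along y [0.21310642 0.19064586] x [0.00173056 0.1967832 ]
[-0.77560683  0.06943782  0.50547858  1.94375679 -0.03702905  1.13732029
 -0.10723773]
[-0.7337242   0.16749035  0.4875156   2.05561504 -0.09685676  0.93993623
 -0.04641818]
[-0.65390137  0.34002531  0.42387961  2.15912889 -0.2192704   0.6823641
  0.06791907]
[-0.64330838  0.35745547  0.41292961  2.16589064 -0.2313328   0.65910149
  0.07860935]
```

The paddle centre is at (0.462, 0.102, 0.198) with yaw 8°. It measures 49.6x47.5 mm and slopes about 0.21, which agrees with the given sizes. The tray rectangle is 159.5x149 mm and the tray-paddle offset along x is 112 mm, also consistent. Now I'll shut the gripper and approach.

Run:
```python
import numpy as np,cv2
from plant import robot
robot.grip(0.0,20)
print(robot.sense()['t'],robot.nose_length)
robot.goto([.462,.102,.30],[np.pi,0,np.radians(8.5)])
s=robot.sense(); print(s['t'],s['tcp_pos'],s['tcp_rot'],s['wrist_force'],s['opening'],s['joint_pos'])
for n in ("side","wrist"):
    f=robot.grab_frame(n); cv2.imwrite(f'pics/{n}1.png',f['image'][:,:,::-1])
```

```text
0.8667 0.011
3.075 [0.46198381 0.10337744 0.29982232] [3.14148345e+00 2.64331390e-04 1.50872280e-01] [ 0.77691714  0.38945938 -0.72211149] 0.0019095361798636154 [-0.77624021  0.07524572  0.50234048  1.93856208 -0.03980534  1.13762999
 -0.10749689]
```

View pics/wrist1.png

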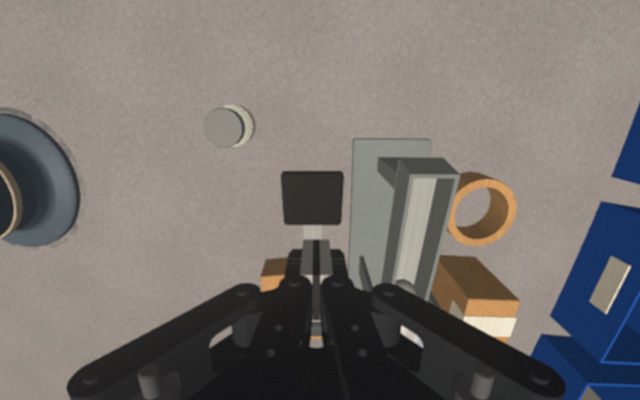

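View pics/side1.png

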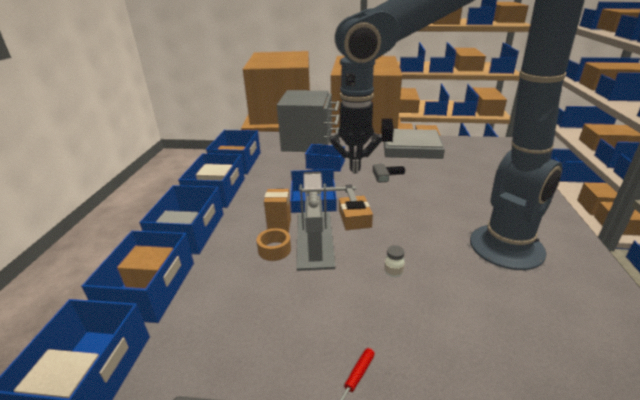

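The wrist view shows the fingertips (317,250) in line with the paddle (312,198), and the side view shows them above it. Next is the guarded descent to contact, then the press.

Run:
```python
import numpy as np,cv2
from plant import robot
def st(l):
    s=robot.sense(); print(l,round(s['t'],2),s['tcp_pos'].round(4) if hasattr(s['tcp_pos'],'round') else s['tcp_pos'],np.round(s['wrist_force'],2))
robot.move_straight([.462,.102,.235],vel=.1); st('above')
c=robot.move_straight([.462,.102,.195],vel=.03,contact_N=1.5); st(('contact',c))
```

```text
above 3.98 [0.4624 0.1021 0.2354] [0.53 0.47 0.95]
('contact', True) 4.83 [0.4618 0.1021 0.2094] [0.73 0.37 3.  ]
```

Run:
```python
import numpy as np,cv2
from plant import robot
def st(l):
    s=robot.sense(); print(l,round(s['t'],2),np.round(s['tcp_pos'],4),np.round(s['wrist_force'],2))
c=robot.move_straight([.462,.102,.125],vel=.04,contact_N=12); st(('press',c))
c=robot.move_straight([.462,.102,.103],vel=.015,contact_N=6); st(('stop',c))
robot.sleep(1.0); st('held')
for n in ("side","top"):
    f=robot.grab_frame(n); cv2.imwrite(f'pics/{n}2.png',f['image'][:,:,::-1])
    np.savez(f'{n}2.npz',**{k:np.array(v) for k,v in f.items()})
im=cv2.imread('pics/top2.png'); cv2.imwrite('pics/crop2.png',cv2.resize(im[140:260,270:420],None,fx=5,fy=5,interpolation=cv2.INTER_CUBIC))
im=cv2.imread('pics/side2.png'); cv2.imwrite('pics/crops2.png',cv2.resize(im[130:280,250:410],None,fx=4,fy=4,interpolation=cv2.INTER_CUBIC))
st('end')
```

```text
('press', False) 7.09 [0.4621 0.102  0.1252] [ 0.29 -2.31  4.  ]
('stop', True) 8.08 [0.4624 0.1021 0.1103] [-2.43 -0.45 11.28]
held 9.08 [0.4624 0.1021 0.1105] [-1.67  0.42  8.46]
end 9.18 [0.4624 0.1021 0.1105] [-1.57 -0.75  9.47]
```

View pics/crop2.png

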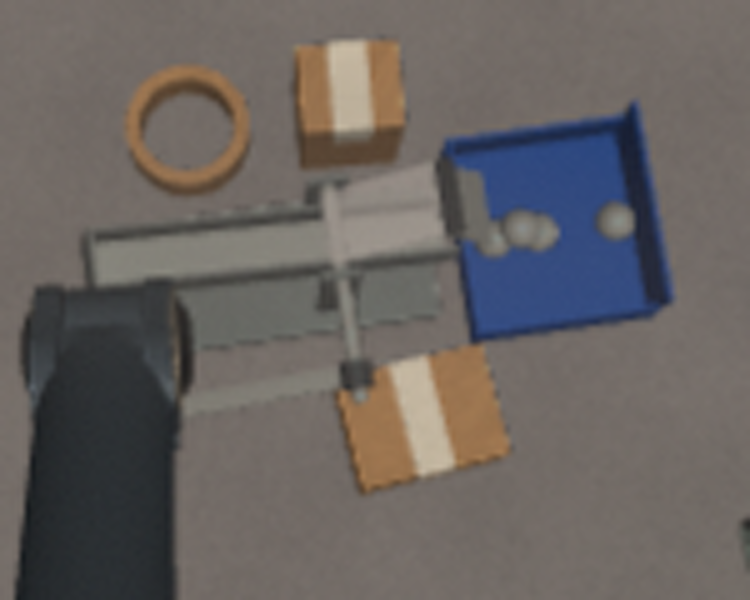

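View pics/crops2.png

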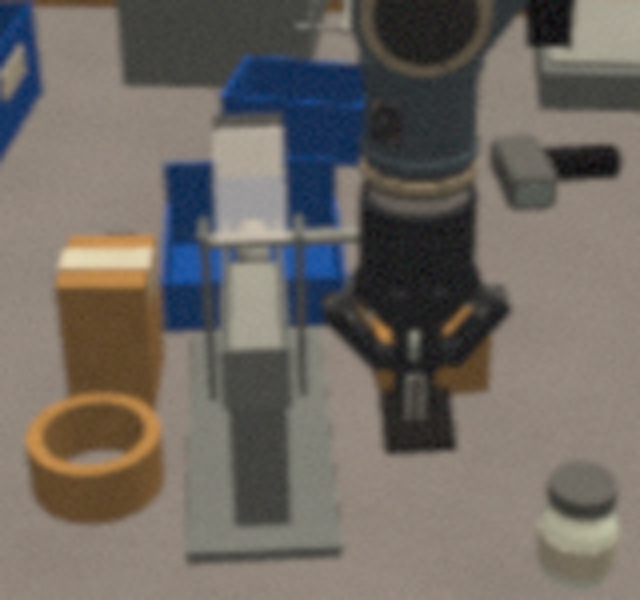

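The lever is on its stop. Four balls show beyond the flap, at crop pixels (490,240), (522,228), (545,232) and (617,222), and some may still be falling. I'll keep holding and look again.

Run:
```python
import numpy as np,cv2
from plant import robot
from h import deproj
robot.sleep(2.0)
for k in (3,4):
    f=robot.grab_frame("top"); im=f['image']
    cv2.imwrite(f'pics/crop{k}.png',cv2.resize(im[140:260,270:420,::-1],None,fx=5,fy=5,interpolation=cv2.INTER_CUBIC))
    vs,us=np.mgrid[160:215,355:408]; us=us.ravel();vs=vs.ravel()
    P=deproj(f,us,vs);C=im[vs,us].astype(int)
    T=np.array([.6216,-.2217]);psi=np.radians(8.5);y=np.array([-np.sin(psi),np.cos(psi)]);x=np.array([y[1],-y[0]])
    d=P[:,:2]-T; dx=d@x; dy=d@y-.19
    m=(C[:,2]<C[:,0]+15)&(abs(dx)<.078)&(dy>-.262)&(dy<-.117)
    mask=np.zeros((400,640),np.uint8); mask[vs[m],us[m]]=1
    n,l,s,c=cv2.connectedComponentsWithStats(mask)
    for i in range(1,n):
        if s[i,4]<5: continue
        mm=m&(l[vs,us]==i); print(s[i,4],c[i].round(1),'disp xy',dx[mm].mean().round(3),dy[mm].mean().round(3),'z max',P[mm,2].max().round(3), 'med',np.median(P[mm,2]).round(3))
    print('--'); robot.sleep(.7)
s=robot.sense(); print(s['t'],s['tcp_pos'],s['wrist_force'])
```

```text
116 [372.  185.3] disp xy -0.003 -0.154 z max 0.164 med 0.053
42 [392.8 183.7] disp xy -0.002 -0.244 z max 0.037 med 0.031
--
115 [371.9 185.3] disp xy -0.003 -0.154 z max 0.165 med 0.053
43 [392.7 183.7] disp xy -0.002 -0.244 z max 0.043 med 0.03
--
12.6833 [0.4623713  0.10211776 0.11046122] [-1.90277806  0.70098546  8.94325936]
```

View pics/crop4.png

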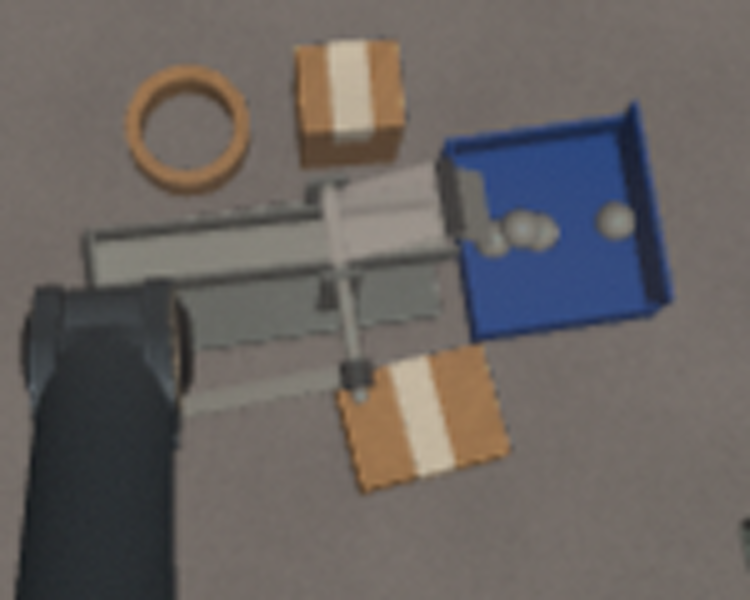

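Run:
```python
import numpy as np,cv2
from plant import robot
from h import deproj
f=robot.grab_frame("top"); im=f['image']
T=np.array([.6216,-.2217]);psi=np.radians(8.5);y=np.array([-np.sin(psi),np.cos(psi)]);x=np.array([y[1],-y[0]])
for v in range(181,192):
    us=np.arange(358,384); P=deproj(f,us,np.full(len(us),v)); print(v,' '.join('%3d'%round(z*1000) for z in P[:,2]))
for u,v in [(367,188),(369,188),(374,185),(375,186),(379,186),(393,184)]:
    P=deproj(f,[u],[v])[0]; d=P[:2]-T; print(u,v,im[v,u],P.round(3),'disp',round(d@x,3),round(d@y-.19,3))
s=robot.grab_frame("side"); 
cv2.imwrite('pics/wide5.png',cv2.resize(im[170:200,350:405,::-1],None,fx=14,fy=14,interpolation=cv2.INTER_NEAREST))
cv2.imwrite('pics/side5.png',cv2.resize(s['image'][150:230,280:350,::-1],None,fx=7,fy=7,interpolation=cv2.INTER_CUBIC))
```

```text
181 208 211 213 217 210 174 171 159 156 153   6  -4   8  -3   8  54  45   2   4  -1   0   4   5  10   4   5
182 208 207 211 212 209 178 173 162 158 151  -1   9   3   1  49  54  59  58  52  29  25  22   5   7   2   3
183 205 213 214 217 208 179 173 164 156 151   5   2   7  58  68  62  56  65  55  56  32  33  29  -3   1   1
184 208 211 215 218 208 180 172 167 160 152  34  31  51  51  58  61  60  64  67  57  34  31  39  31   2  -2
185 203 212 213 216 214 177 167 165 163 155  33  32  48  57  65  65  65  62  63  59  32  36  32  22  -3   3
186 203 214 208 206 189 186 174 168 162 153 145  34  43  57  58  63  63  65  52  53  33  37  34  28   3   4
187  79   5   0  12 187 178 176 175 164 156 154  41  37  52  48  57  55  54  56  52  30  30  23  24  11  -2
188  74   1  -4   5  50  46   2  24  30 142  33  31  36  24  52  47  50  57  53  27  34  31  23   1   0   6
189 120 118 118 120 117  52   1  -1  25  28  30  33  31  29   4   8   4   5  19  27  35  20  10   2   2   0
190 111 109 110 103  27  52   9  11  -3  27  23  28  18  10  -5   4   3  -2   0   1  -6   9  11   2   1   8
191  92  83  -5  -3  25  47   4   3   0   5   3   2   5   3  -4  -1  -2   2   5   7  -4   5  -4  10  10   6
367 188 [110 107 101] [ 0.587 -0.158  0.142] disp -0.025 -0.122
369 188 [135 136 128] [ 0.609 -0.179  0.031] disp -0.006 -0.146
374 185 [135 139 138] [ 0.615 -0.195  0.065] disp -0.003 -0.162
375 186 [134 132 126] [ 0.611 -0.198  0.065] disp -0.007 -0.165
379 186 [134 136 127] [ 0.617 -0.218  0.037] disp -0.004 -0.186
393 184 [134 139 133] [ 0.627 -0.276  0.03 ] disp -0.003 -0.245
```

View pics/wide5.png

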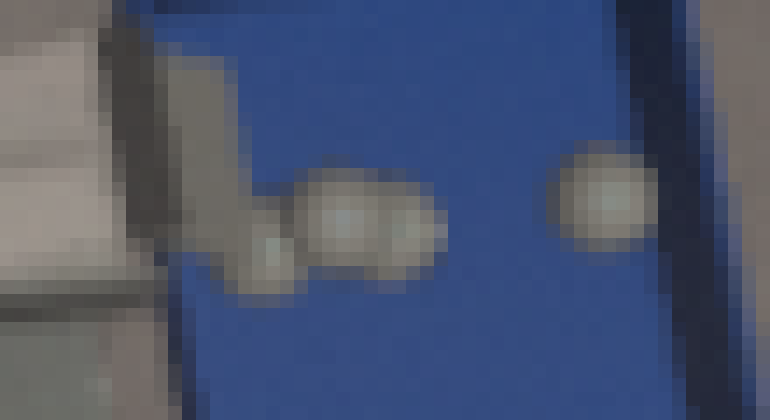

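View pics/side5.png

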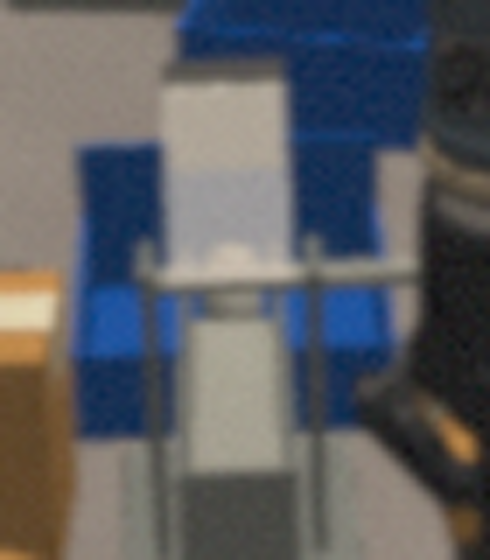

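The picture has not changed for 3 s. One ball sits on two others, with its top at 0.064 m, so its centre is at about 0.048 m. Geometry caps that centre at 0.0477 m, which is below 0.05. The fourth ball lies at y=-0.245, so all four are inside the tray walls and the trough is empty. The flap edge shuts at 83 mm, well above the stacked ball. I'll ease the lever up now.

Run:
```python
import numpy as np,cv2
from plant import robot
def st(l):
    s=robot.sense(); print(l,round(s['t'],2),np.round(s['tcp_pos'],4),np.round(s['wrist_force'],2))
st('start')
robot.move_straight([.462,.102,.16],vel=.025); st('mid')
robot.move_straight([.462,.102,.20],vel=.022); st('near')
robot.move_straight([.462,.102,.22],vel=.012); st('off')
robot.move_straight([.462,.102,.32],vel=.12); st('clear')
```

```text
start 12.78 [0.4624 0.1021 0.1105] [-1.44  0.31  8.78]
mid 14.93 [0.4623 0.1019 0.16  ] [1.56 3.19 3.9 ]
near 16.9 [0.4618 0.102  0.1998] [-0.33 -3.    2.18]
off 18.72 [0.462  0.102  0.2199] [ 0.2  -0.05  1.35]
clear 19.7 [0.4615 0.1019 0.3192] [ 0.32  0.01 -0.27]
```

Run:
```python
import numpy as np,cv2
from plant import robot
from h import deproj
robot.goto([.30,.40,.32],[np.pi,0,np.radians(50)])
f=robot.grab_frame("top"); im=f['image']; g=robot.grab_frame("side")
cv2.imwrite('pics/crop6.png',cv2.resize(im[140:260,270:420,::-1],None,fx=5,fy=5,interpolation=cv2.INTER_CUBIC))
cv2.imwrite('pics/side6.png',g['image'][:,:,::-1])
vs,us=np.mgrid[205:235,282:308]; us=us.ravel();vs=vs.ravel()
P=deproj(f,us,vs); C=im[vs,us].astype(int)
m=(C.max(1)<75)&(P[:,2]>.1)&(P[:,2]<.23); q=P[m]
print('paddle',len(q),np.median(q,0))
y=np.array([-np.sin(.148),np.cos(.148)]);print('slope',np.polyfit(q[:,:2]@y,q[:,2],1)[0])
for v in range(180,192):
    us=np.arange(362,398); P=deproj(f,us,np.full(len(us),v)); print(v,' '.join('%3d'%round(z*1000) for z in P[:,2]))
s=robot.sense(); print(s['t'],s['tcp_pos'],s['wrist_force'])
```

```text
paddle 188 [0.46131021 0.10087438 0.19814199]
slope 0.24622803073957011
180 157 165 156   5   0   5   2  -6   3   5   4   9   5  -2  -2   1   2   2   1  -3   2  -2   3   0   1   5   4   6  -1  27  26  30  33   3  16  37
181 150 158 159 159   2   5   2   0  10   4   7  53  56   4   2   2   2   4  -1   3   6   3   0  -2   4   6   1   5  23  28  30  30  30  36  11  28
182 151 157 159 158   8  10   7   5   4   0  54  57  59  59  56  32  27  30   2  -4   0   2   1   3   4  -3   4   2  32  26  39  43  34  30  27  26
183 158 156 157 158  -2   0   4   9  10  49  59  62  59  56  57  56  31  31  28   4   5   4   3   2   6   4   5  17  32  29  39  37  37  32  31  25
184 156 156 157 157  18  30  40  31  54  53  61  51  57  58  59  58  31  30  36  17   0   8  11   0   4   8   3  18  30  30  31  30  35  29  34  21
185 155 155 161 155  34  27  38  31  49  55  58  58  61  63  62  51  39  33  26  24   7   8   4   8   7   4  -2   2  29  24  28  35  36  34  23  17
186 160 161 156 158  31  36  37  37  47  56  55  61  63  60  55  56  39  29  40  25  -1   0   4   3   4   7   6  12  22  26  29  28  33  32   3  17
187 159 151 158 155 159  35  33  38  33  51  54  56  56  60  54  48  30  31  29  29  13   8   9   1  -1   7  13   6   3   6  19  19  17   0   9  13
188 153 159 154 159 152  30  30  35  34  31  44  53  50  54  49  33  29  35  26   2  -4   4   5   0   8   8  -1   6   5  10   7   0   2   7   3   3
189 145  53   8   6  26  31  27  28  33  25   7   3   1   3  28  24  24  26   4   4   9   5   2   5   7   3   4   0   4   5   5   7   8   9  11   4
190 115  51   2   0   3  18  28  22  26   0  -2   4   4   9   0   1  -5   4   6   6   2  -1  -2  -4   1  -1   5   5   2   0   5   4   1   2   9   2
191  27  44   1   0   2   2  -4   8   2  -1   1   7   4  -1   5   1   4   7   1   0   4   2   2   8   3   3  -2   3   4   0   2   5   5   0  -2   4
21.0833 [0.30158129 0.39861364 0.32010885] [0.67072905 0.51317773 0.09742582]
```

View pics/crop6.png

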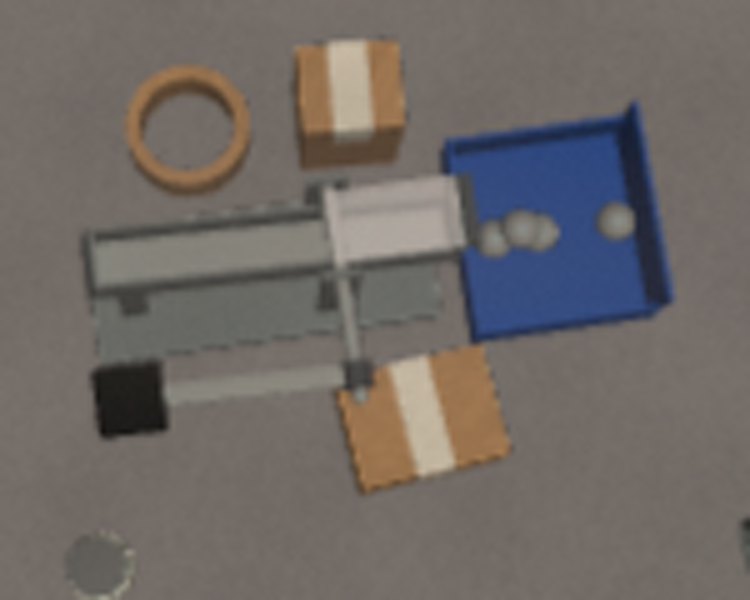

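View pics/side6.png

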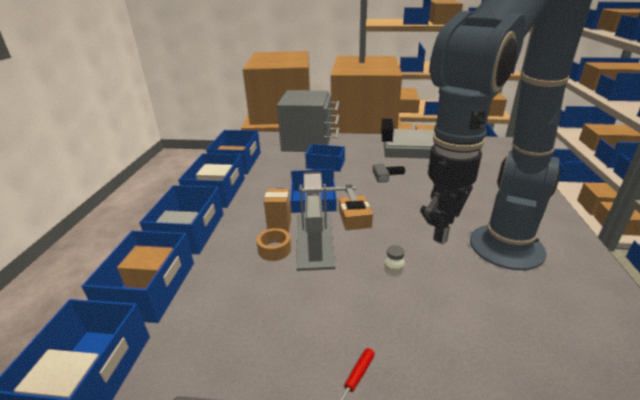

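The flap is shut: its top at crop (400,220) is level again, and the paddle is back at z=0.198 with slope 0.246. The trough is empty, the four balls are in the tray, the bystanders look unmoved and the arm is clear. Handing in.

```bash
python3 -c "
from plant import robot
robot.close_job(); print(robot.sense()['t'])"
```

```text
the job is handed in; nothing more can be done
the job is handed in; nothing more can be done
```

I pressed the paddle down to its stop with the closed fingertips and held it about 4.7 s, until all four balls were lying still in the tray. I then eased it up over about 5 to 6 s, moved clear and handed in at about 21 s of the allowed 42 s.

- **Forces:** the wrist force peaked at about 11 N when the lever met its stop; the lever limit is 40 N.
- **Lever and flap:** the paddle is back at its rest height (0.198 m) and rest slope (0.25 rad), so the flap is shut. No joint reading was available, so the gentle closing is inferred from the slow, steady lift.
- **Balls:** all four are in the tray and the trough is empty. One ball rests on top of two others. Its centre is at about 0.046–0.048 m, below the 0.05 m limit but close to it, and it did not move between pictures.
- **Surroundings:** the cartons, jar and tape look unmoved in the last pictures. I did not measure them, and I did not check the objects at the far sides of the bench closely.

No check failed. The hand-in gave no verdict.

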